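Dispense a slotted weight into the load cup

TASK

The load cup is one slotted weight short. Push the magazine's slide fully in so that the bottom weight comes out onto the sill, draw the slide fully back so that the rest of the stack drops, and drop the weight that came out flat into the load cup, on top of the two already there. Leave the other things on the table where they are.

Things in the scene. Friction and masses are not known exactly. Their poses are not given: they have to be found in the camera images.
- magazine: Fixed gravity-fed weight magazine, grey and aluminium, 252 mm long. Origin: on the table under the stack centre; +y points to the exit, -y to the slide handle. Square tower 43 mm outside, 35 mm inside, top 64 mm above the table. Weights lie flat on a floor 10 mm above the table, 4 high at the start (top at 66 mm). A low window on the +y side lets one weight at a time out onto the sill.
- slide_body (a joint): Slide of the magazine, m: 0 = fully back (stop), 0.075 = fully in (stop), along the magazine's +y. Starts at 0 to 0.005; friction about 1.2 N, stays where left. Its tongue, 10.7 mm thick, pushes the bottom weight out of the tower while the others rest on the tongue; these drop to the floor only when the slide is drawn back.
- slide_grip (a point): Centre of the black upright handle block on the slide: 14 mm wide (magazine x), 26 mm long (magazine y), 28 mm high, top 52.5 mm above the table. It lies 119 mm behind the stack centre with the slide fully back, 44 mm fully in (the tower's rear wall is then 9 mm from the block).
- load_cup: Fixed round aluminium cup, open at the top, on a 72 mm flange 5 mm high. Origin: on the table, on its axis; z up. Outside diameter 44 mm, 51 mm at the flared rim, 52 mm above the table; bore 36 mm, widening to 43 mm over the top 5 mm; inner floor 6 mm above the table. Two weights lie in it (top at 34 mm); a third on them has its top at 48 mm.
- sill (a point): Centre of the sill's top, where the weight lies when pushed fully out: 64 mm in the magazine's +y from its origin, 10 mm above the table. The sill is a bare bar 26 mm wide (the weight overhangs it 3 mm on each side) without side walls, ending 30 mm further on in a 4 mm high lip.
- weight_1_mid (a point): Slotted brass disc weight, 32 mm diameter, 14 mm thick, 0.1 kg, with a narrow radial slot. Point at its centre, half-way up; z up through the disc. Lowest of the stack in the magazine at the start: the one to be moved.
- weight_2_mid (a point): Slotted brass disc weight, 32 mm diameter, 14 mm thick, 0.1 kg, with a narrow radial slot. Point at its centre, half-way up; z up through the disc. Second from below in the magazine at the start.
- weight_3_mid (a point): Slotted brass disc weight, 32 mm diameter, 14 mm thick, 0.1 kg, with a narrow radial slot. Point at its centre, half-way up; z up through the disc. Third from below in the magazine at the start.
- weight_4_mid (a point): Slotted brass disc weight, 32 mm diameter, 14 mm thick, 0.1 kg, with a narrow radial slot. Point at its centre, half-way up; z up through the disc. Fourth (top) from below in the magazine at the start.
- cup_weight_1_mid (a point): Slotted brass disc weight, 32 mm diameter, 14 mm thick, 0.1 kg, with a narrow radial slot. Point at its centre, half-way up; z up through the disc. Lower of the two in the load cup.
- cup_weight_2_mid (a point): Slotted brass disc weight, 32 mm diameter, 14 mm thick, 0.1 kg, with a narrow radial slot. Point at its centre, half-way up; z up through the disc. Upper of the two in the load cup.
- small_weight: Bystander: smaller slotted brass weight, 25 mm diameter, 12 mm thick, lying beside the magazine: not to be used. Origin at the centre of its underside.
- battery: Bystander: AA cell, 14 x 51 x 14 mm, lying on the other side of the magazine. Origin at the centre of its underside.
- eraser: Bystander: eraser, 18 x 40 x 12 mm. Origin at the centre of its underside.
- compass: Bystander: round black pocket compass, 48 mm diameter, 12 mm high. Origin at the centre of its underside.
- screwdriver: Bystander: slotted screwdriver with blue handle, 178 mm long, 24 mm high. Origin at the centre of its underside.
Things that resemble listed ones, but are neither listed nor needed, are in the scene too. What is shaped like the part that bears weight_4_mid but pink or turquoise is not meant. Leave any red look-alike of the part that bears cup_weight_2_mid alone.

How it is judged:
By the outcome, as a careful person would: the job done as asked, in the order asked, and still so for the second after the job is handed in, with the robot touching nothing.
It also fails if it takes over 50 s, if anything falls off the work surface, if the arm or the gripper's body presses on something with over 40 N, if the wrist force passes 120 N, or if a joint passes its speed limit or range.

ROBOT

A 7-joint arm with a two-finger parallel gripper is mounted at the origin on a cart in front of the work surface, level with it; the furniture and walls round the work are solid. World frame = base frame: x ahead of the robot, y to its left, z up, the work surface at z = 0. Lengths are in m, angles in rad, forces in N, time in s.
With the tool pointing down it reaches from about 0.4 to 0.85 m from the base axis. Payload 10.4 kg.
Tool frame: the origin (TCP) lies at the very end of the fingers, on their centre line; the grasp point (between the pads) lies 19 mm behind it; z points along the fingers, y is the line along which they close (so a half turn about z gives the same grasp; the last joint's range is limited). The gripper opens to 87 mm and grips with 3 to 60 N. Pads are 19 mm wide; open, the fingers measure 117 mm over their backs; the gripper's body (75 mm by 190 mm) begins 51 mm behind the grasp point.
Start: joints at [-1.281, 0.332, -0.065, 1.46, 0.022, 1.35, -0.088], TCP at [0.192, 0.595, 0.223] pointing down, gripper open.
Joint ranges: [-2.6, 2.6], [-0.5, 2.12], [-1.47, 1.34], [0.16, 2.42], [-1.27, 4.41], [0.06, 2.06], [-2.6, 2.6]. Speed limits (rad/s): [2.22, 2.22, 2.79, 2.79, 3.14, 3.14, 3.14].

INTERFACE

Orientations are given as a unit quaternion [x, y, z, w].
In Python, from bench import r gives the robot as it stands.
- The arm moves only by the shell command python3 -m crank 'ROWS' [FORCE]. ROWS is JSON, a list that holds one entry, the list of rows, each a list of 5 numbers: the shift along the tool's x, y, z in mm, then the turn about the tool's z in degrees, then the opening, from -1 (shut) to 1 (fully open). A call has 1 to 20 rows; each row is the pose to reach, as a shift and turn from the pose commanded when the call began, along the tool's axes at that moment; what a row does not reach only later rows make up. A row lasts 1/10 s, in which the tool goes at most 50 mm and 8.59 degrees, less where a joint would pass 70% of its speed; a pose out of reach is approached as far as the arm can. A call with a gripper value outside its range is refused whole. The fingers move at their own pace and stop on an object; FORCE is the grip in N (left out, the last holds). Time passes only in rows, so rows that repeat a pose let the fingers close. It gives the time, the measured TCP pose, the force, the opening and the grip force at its end, in the units of the state.
- r.read_state(): the state, without advancing time (a new reading comes with each control period).
- r.camera(name): name is "scene" or "top" or "wrist"; returns a dict with "image" (384x512x3 uint8, red, green, blue), "vfov" (degrees; the focal length in pixels is half the picture's height over the tangent of half this angle, whatever the lens; pixels are square), "cx", "cy" (the principal point, pixels), "eye" and "attitude" of the camera in the world. Camera axes: x right, y down, z forward; pixel columns grow to the right and rows downward; lengths in m; the calibration is good to about 2 mm. The wrist camera is an equidistant fisheye: a pixel r from the principal point sees the ray r / f radians off the axis. A picture is of the moment at which its call begins. There is no depth.
- r.close_job(): hands the job in; it is judged then, once.
The state is a dict: "time": time; "joint_positions": joint angles; "joint_vel": joint speeds; "joint_torque": joint torques, N m; "ee_pos": TCP position; "eef_rot": TCP orientation; "ft_force": force on the tool from outside, world axes, zero at the start; "torque": the same for the moment, N m; "width": finger opening in m; "grip_force": force on a finger pad.
Only numpy, scipy, OpenCV 4.12 (cv2) and the standard library are available. Lean on these libraries where they do the work, as an engineer would, in place of code of your own. Each camera call takes 0.05 s, during which the arm holds its last target. There are 200 camera calls.

## Working session

There is one attempt and no reset: what is moved stays moved. The work goes in short steps, Python scripts to look and compute and a shell command to move; the robot and the scene stay as the last step left them, time stands still between calls to the robot, and variables do not carry over. Pictures are saved under pics/ and viewed, at most 10 in all, crops included, and the job is handed in when it is done.

```bash
mkdir -p pics; ls; python3 - <<'E'
from bench import r
import cv2,pickle
d={}
for n in("scene","top","wrist"):
    c=r.camera(n);d[n]=c
    cv2.imwrite(f"pics/{n}0.png",c["image"][:,:,::-1]);print(n,c["vfov"],c["cx"],c["cy"],c["eye"],c["attitude"])
pickle.dump(d,open("c0.pkl","wb"))
s=r.read_state();print(s)
import numpy as np
a=d["top"]["image"];cv2.imwrite("pics/top0b.png",cv2.resize(a,(800,600),interpolation=cv2.INTER_CUBIC)[:,:,::-1])
E
```

```text
pics
scene 47.521245414893244 260.8335431923432 195.90784450104843 [-0.00418208 -0.56499261  0.66293229] [ 0.81980555 -0.32605386  0.16560972 -0.44065991]
top 43.51722382916553 262.4703968281255 197.56088004950792 [0.35919078 0.06236292 1.15023484] [ 0.70538616 -0.70268337  0.06617673 -0.06547586]
wrist 65.70646984690485 256.91687843232387 186.2523563006081 [0.12634785 0.61603913 0.38520542] [0.80184599 0.58338698 0.07525568 0.10506772]
{'time': 0.15, 'joint_positions': array([-1.2805968 ,  0.33269953, -0.0646766 ,  1.46067482,  0.02157358,
        1.34990278, -0.08848186]), 'joint_vel': array([-1.47181608e-03, -4.49964811e-03, -4.48505132e-05, -3.05860017e-03,
       -3.67530931e-05, -2.39319271e-03, -9.45103010e-05]), 'joint_torque': array([ 1.90244558e-03, -6.23634553e+01,  2.54069472e-02, -3.90145504e+01,
       -6.13074889e-02,  3.73058359e-02,  6.77650678e-05]), 'ee_pos': array([0.19225016, 0.59442281, 0.22198875]), 'eef_rot': array([ 1.55760154e-01,  9.87794781e-01, -4.90969182e-04, -6.61310614e-05]), 'ft_force': array([-0.9306383 ,  1.25168479, -0.58343549]), 'torque': array([-0.01707202, -0.03276713,  0.02339835]), 'grip_force': 0.0, 'width': 0.08692059896837047}
```

View pics/top0b.png

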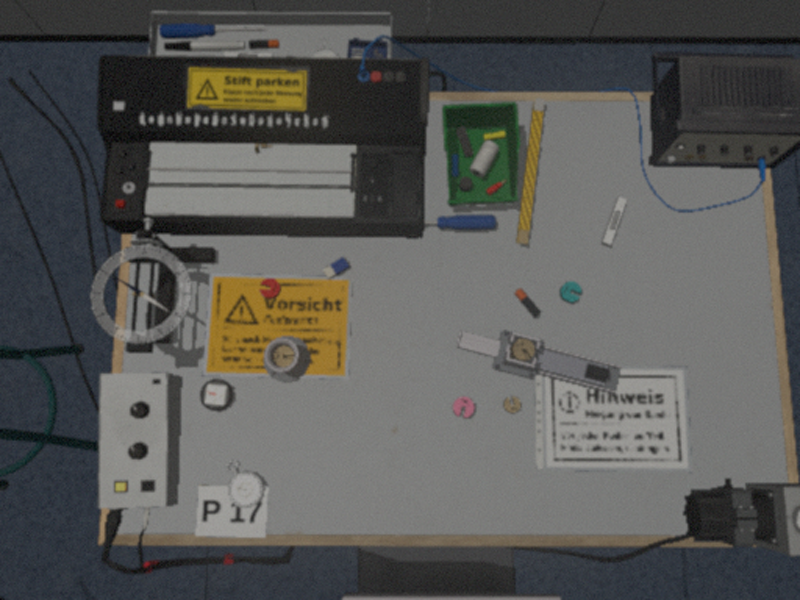

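View pics/scene0.png

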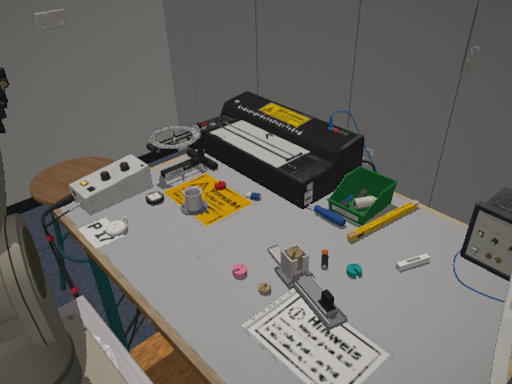

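The top view (shown at 1.5625x) has the magazine tower at (522,348), its black handle at (597,372) and the sill at about (475,342). The grey cup is at (287,357). The look-alikes are pink (464,407), turquoise (570,292) and red (270,288), and the small weight is at (512,405). The only brass weights are those in the tower and the cup, plus the small one. I'll confirm this in an enlarged crop.

```bash
cat >h.py <<'E'
import numpy as np
from scipy.spatial.transform import Rotation as R
def ray(c,u,v,fish=False):
    f=192/np.tan(np.radians(c["vfov"]/2)); x=(u-c["cx"]);y=(v-c["cy"])
    if fish:
        rr=np.hypot(x,y);t=rr/f; d=np.array([np.sin(t)*x/max(rr,1e-9),np.sin(t)*y/max(rr,1e-9),np.cos(t)])
    else: d=np.array([x/f,y/f,1])
    return R.from_quat(c["attitude"]).apply(d)
def hit(c,u,v,z,fish=False):
    d=ray(c,u,v,fish);e=np.array(c["eye"]);return e+d*(z-e[2])/d[2]
def proj(c,p,fish=False):
    f=192/np.tan(np.radians(c["vfov"]/2)); q=R.from_quat(c["attitude"]).inv().apply(np.array(p)-c["eye"])
    if fish:
        s=np.hypot(q[0],q[1]);k=f*np.arctan2(s,q[2])/max(s,1e-9)
    else: k=f/q[2]
    return np.array([c["cx"]+q[0]*k,c["cy"]+q[1]*k])
E
python3 - <<'E'
import pickle,cv2,numpy as np
from h import *
d=pickle.load(open("c0.pkl","rb"));c=d["top"];a=c["image"]
m=cv2.resize(a[205:255,285:400],None,fx=6,fy=6,interpolation=cv2.INTER_CUBIC)
k=cv2.resize(a[205:255,160:210],None,fx=5,fy=5,interpolation=cv2.INTER_CUBIC)
o=np.zeros((560,700,3),np.uint8);o[:300,:690]=m;o[305:555,:250]=k
s=d["scene"]["image"][235:325,260:350];s=cv2.resize(s,(250,250),interpolation=cv2.INTER_CUBIC);o[305:555,300:550]=s
o=np.clip(o*1.5,0,255).astype(np.uint8)
cv2.imwrite("pics/crop1.png",o[:,:,::-1])
k=1/1.5625
for n,u,v,z in(("tower",522,348,.064),("handle",597,372,.0525),("sillend",460,340,.012),("cup",287,357,.052)):print(n,hit(c,u*k,v*k,z))
E
```

```text
tower [ 0.50648316 -0.10152804  0.064     ]
handle [ 0.47307274 -0.21220011  0.0525    ]
sillend [ 0.5254939  -0.01483986  0.012     ]
cup [0.4934437  0.24220937 0.052     ]
```

View pics/crop1.png

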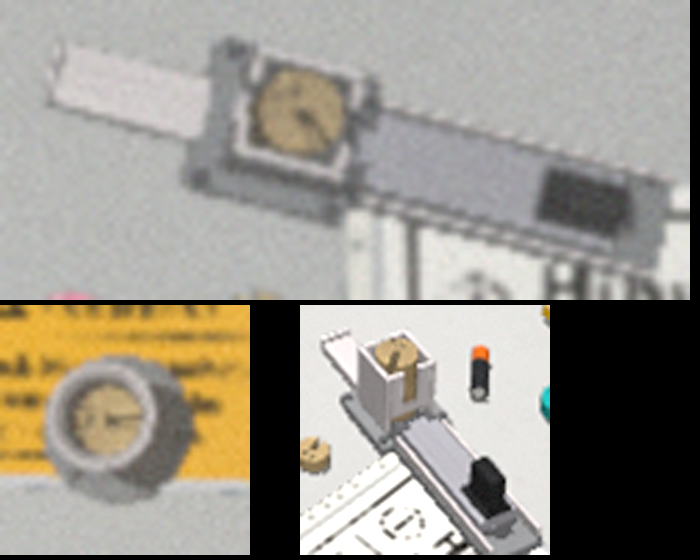

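The crop confirms a brass disc in the tower (299,110), the black handle block at about (588,200), the sill tip at (56,71) and the two brass discs in the plain grey cup, whose rim centre is at (101,412). The red, pink and turquoise slotted discs are separate and not needed. Next I'll solve for the poses.

```bash
python3 - <<'E'
import pickle
from h import *
d=pickle.load(open("c0.pkl","rb"));c=d["top"]
m=lambda u,v,z:hit(c,285+(u+.5)/6-.5,205+(v+.5)/6-.5,z)
W=m(299,110,.066);T=m(56,71,.014);H=m(590,200,.045);Rr=m(659,222,.012)
print("weight",W,"tip",T,"handle",H,"rear",Rr)
for A,B in((T,W),(T,Rr),(W,H)):
    v=(A-B)[:2];print("len",np.hypot(*v),"dir deg",np.degrees(np.arctan2(v[1],v[0])))
cup=hit(c,160+101.5/5-.5,205+107.5/5-.5,.052);print("cup",cup)
s=r=None
# check in scene crop
k=d["scene"]
for p in(W,T,H,cup):print(proj(k,p))
u=lambda x,y:(260+x*90/250,235+(y-305)*90/250)
print("obs scene weight",u(97,352),"handle",u(187,480))
from bench import r
print(R.from_quat(r.read_state()["eef_rot"]).as_matrix().round(3))
E
```

```text
weight [ 0.50576471 -0.10198044  0.066     ] tip [ 0.52804843 -0.01357524  0.014     ] handle [ 0.47423501 -0.21601899  0.045     ] rear [ 0.46907552 -0.25119955  0.012     ]
len 0.09117040437786043 dir deg 75.85253774126423
len 0.244832832223156 dir deg 76.06209896474908
len 0.11831699824233749 dir deg 74.54479116553436
cup [0.49913637 0.25131542 0.052     ]
[293.66209309 250.46370061]
[271.70539383 244.90094861]
[325.64614857 295.19479709]
[192.02701259 190.49085622]
obs scene weight (294.92, 251.92000000000002) handle (327.32, 298.0)
[[-0.951  0.308 -0.   ]
 [ 0.308  0.951 -0.001]
 [-0.    -0.001 -1.   ]]
```

```bash
python3 -m crank '[[[-317,-207,0,60,0.2],[-317,-207,0,60,0.2],[-317,-207,0,60,0.2],[-317,-207,0,60,0.2],[-317,-207,0,60,0.2],[-317,-207,0,60,0.2],[-317,-207,0,60,0.2],[-317,-207,0,60,0.2],[-520,-683,60,86,0.2],[-520,-683,60,86,0.2],[-520,-683,60,86,0.2],[-520,-683,60,86,0.2],[-520,-683,60,86,0.2],[-520,-683,60,86,0.2],[-520,-683,60,86,0.2],[-520,-683,60,86,0.2],[-520,-683,60,86,0.2],[-520,-683,60,86,0.2],[-520,-683,60,86,0.2],[-520,-683,60,86,0.2]]]' 20
```

```text
time: 2.15
ee_pos: [0.4758, -0.2188, 0.1621]
eef_rot: [0.789, 0.614, -0.001, 0.0]
ft_force: [-0.3, 0.5, -0.1]
width: 0.0522
grip_force: 0.0
```

```bash
python3 - <<'E'
from bench import r
import cv2,pickle
from h import *
c=r.camera("wrist");pickle.dump(c,open("w1.pkl","wb"))
cv2.imwrite("pics/w1.png",c["image"][:,:,::-1])
s=r.read_state();print(s["time"],s["ee_pos"],s["joint_positions"],s["width"]);M=R.from_quat(s["eef_rot"]).as_matrix();print(M.round(3),c["eye"])
for n,p in(("handle",(.4773,-.2154,.0525)),("weight",(.506,-.102,.066)),("tcp",s["ee_pos"])):print(n,proj(c,p,True))
E
```

```text
2.2 [ 0.47628399 -0.21656883  0.16212426] [-0.38164455  0.18032291  0.80445613  1.84355273 -0.13925552  1.17652857
  0.22244086] 0.052623507656490154
[[ 0.244  0.97  -0.001]
 [ 0.97  -0.244 -0.001]
 [-0.001 -0.001 -1.   ]] [ 0.49366142 -0.15088407  0.32531142]
handle [257.10360459 179.6206069 ]
weight [257.00454836  51.3787075 ]
tcp [255.93303215 225.76854368]
```

View pics/w1.png

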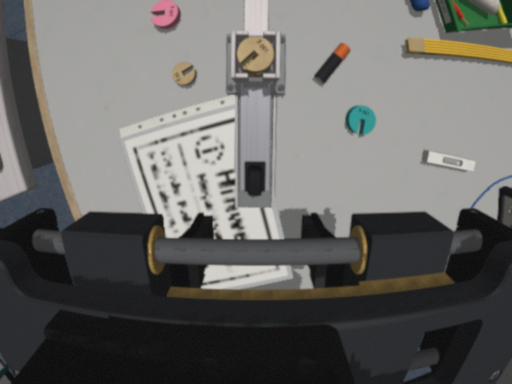

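The handle top is at about (256,182), where I predicted it, and the tool is aligned with the magazine. I'll descend and close.

```bash
python3 -m crank '[[[0,0,50,0,0.2],[0,0,100,0,0.2],[0,0,132,0,0.2],[0,0,132,0,0.2],[0,0,132,0,-1],[0,0,132,0,-1],[0,0,132,0,-1],[0,0,132,0,-1],[0,0,132,0,-1]]]' 20; python3 - <<'E'
from bench import r
s=r.read_state();print(s["ee_pos"],s["width"],s["ft_force"])
E
```

```text
time: 3.1
ee_pos: [0.4774, -0.2152, 0.0312]
eef_rot: [0.788, 0.616, 0.001, 0.0]
ft_force: [0.7, -0.5, 0.7]
width: 0.0199
grip_force: 1.0
[ 0.47738648 -0.21515673  0.03123128] 0.01987933662404671 [ 0.67998071 -0.47981555  0.74426951]
```

```bash
python3 -m crank '[[[0,0,0,0,-1],[0,0,0,0,-1],[0,0,0,0,-1],[8,0,0,0,-1],[20,0,0,0,-1],[32,0,0,0,-1],[44,0,0,0,-1],[56,0,0,0,-1],[66,0,0,0,-1],[70,0,0,0,-1],[72,0,0,0,-1],[72,0,0,0,-1]]]'; python3 - <<'E'
from bench import r
s=r.read_state();print(s["ee_pos"],s["width"],s["ft_force"])
E
```

```text
time: 4.3
ee_pos: [0.4928, -0.1452, 0.0305]
eef_rot: [0.788, 0.616, -0.001, -0.001]
ft_force: [-7.6, 1.3, 6.2]
width: 0.0137
grip_force: 20.0
[ 0.49276237 -0.1451536   0.03046718] 0.013745164776299494 [-7.59557592  1.31717186  6.23304686]
```

```bash
python3 -m crank '[[[2,0,0,0,-1],[4,0,0,0,-1],[6,0,0,0,-1],[6,0,0,0,-1]]]'; python3 - <<'E'
from bench import r
s=r.read_state();p=s["ee_pos"];print(p,s["ft_force"],(p[0]-.506)*.244+(p[1]+.102)*.97)
E
```

```text
time: 4.7
ee_pos: [0.4934, -0.1424, 0.0305]
eef_rot: [0.789, 0.615, -0.002, -0.0]
ft_force: [-8.5, -8.9, 4.8]
width: 0.0138
grip_force: 20.0
[ 0.49343077 -0.14241841  0.03049254] [-8.47273629 -8.9126357   4.76557616] -0.0422727452507586
```

```bash
python3 -m crank '[[[3,0,0,0,-1],[3,0,0,0,-1]]]'; python3 - <<'E'
from bench import r
import cv2,pickle
s=r.read_state();p=s["ee_pos"];print(p,s["ft_force"],(p[0]-.506)*.244+(p[1]+.102)*.97)
c=r.camera("wrist");pickle.dump(c,open("w2.pkl","wb"))
t=r.camera("top")
a=cv2.resize(c["image"][0:200,160:360],(500,500),interpolation=cv2.INTER_CUBIC)
b=cv2.resize(t["image"][205:255,285:345],(300,250),interpolation=cv2.INTER_CUBIC)
import numpy as np
o=np.zeros((500,800,3),np.uint8);o[:,:500]=a;o[:250,500:]=b
cv2.imwrite("pics/w2.png",o[:,:,::-1])
E
```

```text
time: 4.9
ee_pos: [0.4936, -0.142, 0.0305]
eef_rot: [0.789, 0.614, -0.003, 0.001]
ft_force: [-11.4, -17.4, 4.8]
width: 0.0141
grip_force: 20.0
[ 0.493554   -0.14197552  0.030493  ] [-11.44922374 -17.40080478   4.8206485 ] -0.04181307284770559
```

View pics/w2.png

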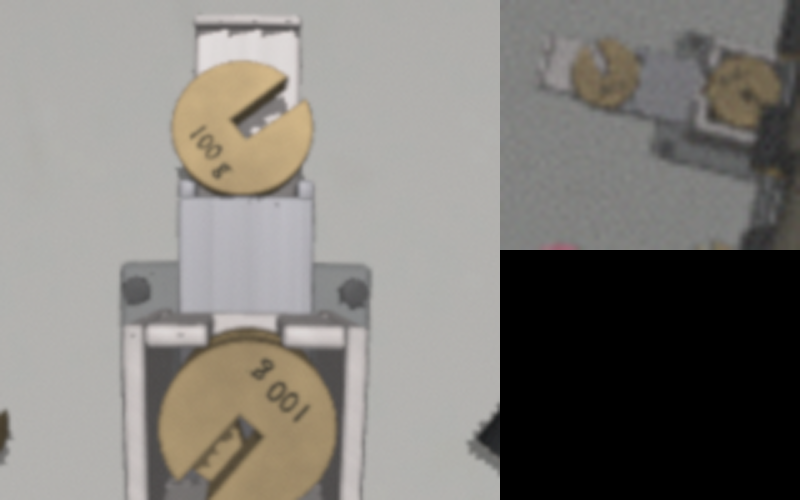

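The weight is fully out, sitting flat on the sill at crop (242,128), with its slot pointing up and to the right. Now I'll draw the slide back.

```bash
python3 -m crank '[[[-9,0,0,0,-1],[-20,0,0,0,-1],[-32,0,0,0,-1],[-44,0,0,0,-1],[-56,0,0,0,-1],[-68,0,0,0,-1],[-76,0,0,0,-1],[-79,0,0,0,-1],[-81,0,0,0,-1],[-83,0,0,0,-1],[-85,0,0,0,-1],[-85,0,0,0,-1]]]'; python3 - <<'E'
from bench import r
s=r.read_state();p=s["ee_pos"];print(p,s["ft_force"],(p[0]-.506)*.244+(p[1]+.102)*.97)
E
```

```text
time: 6.2
ee_pos: [0.4745, -0.2149, 0.0303]
eef_rot: [0.787, 0.617, 0.001, -0.004]
ft_force: [-10.8, 17.2, 15.5]
width: 0.0141
grip_force: 20.0
[ 0.47446857 -0.21490643  0.03027411] [-10.81072867  17.18532747  15.45961336] -0.11721290862317608
```

```bash
python3 -m crank '[[[0,0,0,0,0.2],[0,0,0,0,0.2],[0,0,0,0,0.2],[0,0,0,0,0.2],[0,0,-50,0,0.2],[0,0,-100,0,0.2],[0,0,-100,0,0.2]]]'; python3 - <<'E'
from bench import r
import pickle,cv2
from h import *
s=r.read_state();p=s["ee_pos"];M=R.from_quat(s["eef_rot"]).as_matrix();print(p,s["width"],M.round(3))
c=pickle.load(open("w2.pkl","rb"));q=hit(c,256.4,50.8,.024,True);print("from w2",q)
c=r.camera("wrist");print("expect px",proj(c,q,True))
pickle.dump(c,open("w3.pkl","wb"));cv2.imwrite("pics/w3.png",cv2.resize(c["image"][0:240,120:400],(700,600),interpolation=cv2.INTER_CUBIC)[:,:,::-1])
print("shift mm",M.T@(q-p)*1000)
E
```

```text
time: 6.9
ee_pos: [0.479, -0.221, 0.1363]
eef_rot: [0.788, 0.616, 0.003, 0.003]
ft_force: [2.0, 0.1, -0.0]
width: 0.0515
grip_force: 0.0
[ 0.47903321 -0.2210108   0.13631763] 0.05149054749397327 [[ 0.242  0.97   0.009]
 [ 0.97  -0.242 -0.002]
 [ 0.001  0.009 -1.   ]]
from w2 [ 0.51915103 -0.04169595  0.024     ]
expect px [250.53156271  -7.2176109 ]
shift mm [183.63699237  -5.42935555 112.36762415]
```

View pics/w3.png

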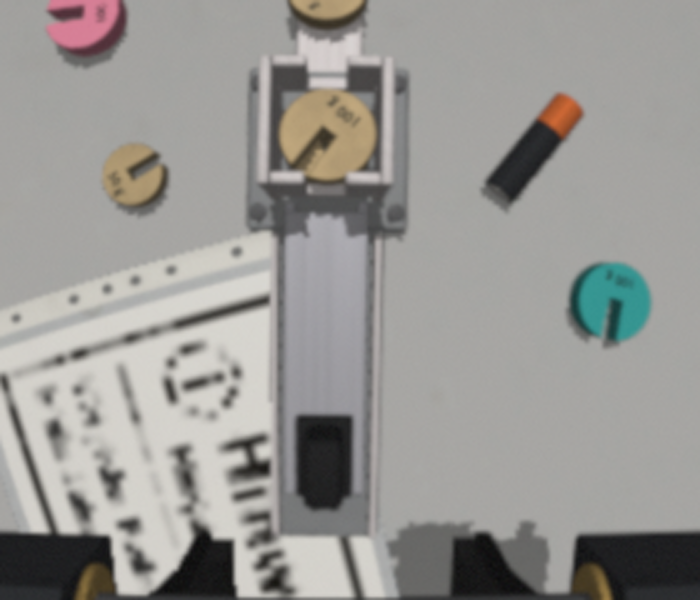

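The slide is back and the stack has dropped in the tower, top disc at crop (327,135). Next I'll move over the sill weight and look.

```bash
python3 -m crank '[[[50,0,0,0,0.2],[100,0,0,0,0.2],[150,-2,0,0,0.2],[182,-4,0,0,0.2],[182,-4,0,0,0.2],[182,-4,0,0,0.2]]]'; python3 - <<'E'
from bench import r
import pickle,cv2
from h import *
s=r.read_state();p=s["ee_pos"];M=R.from_quat(s["eef_rot"]).as_matrix();print(p,s["width"],M.round(3))
c=r.camera("wrist");print("expect px",proj(c,(.519,-.042,.024),True),proj(c,(.5217,-.040,.024),True))
pickle.dump(c,open("w4.pkl","wb"));cv2.imwrite("pics/w4.png",cv2.resize(c["image"][100:240,170:340],(680,560),interpolation=cv2.INTER_CUBIC)[:,:,::-1])
E
```

```text
time: 7.55
ee_pos: [0.5154, -0.0413, 0.1296]
eef_rot: [0.787, 0.617, -0.001, -0.0]
ft_force: [-0.2, -0.9, -0.1]
width: 0.0521
grip_force: 0.0
[ 0.51536616 -0.0412962   0.12964153] 0.05212043362085656 [[ 0.239  0.971 -0.001]
 [ 0.971 -0.239 -0.001]
 [-0.001 -0.001 -1.   ]]
expect px [260.50713817 184.39347577] [262.81241213 181.707651  ]
```

View pics/w4.png

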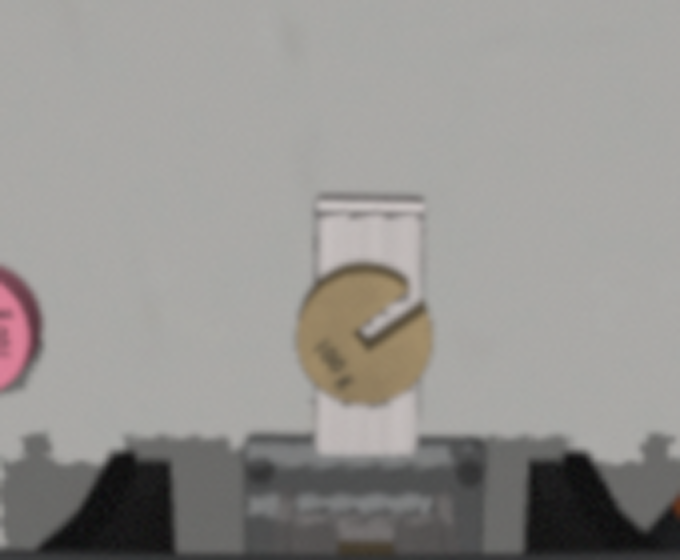

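The weight's top is at crop (365,335), which is pixel (261,183.6), about 4 mm toward tool +y. I'll correct for that, descend to z≈0.016 and grip the upper part of the disc.

```bash
python3 -m crank '[[[1,4,40,0,0.2],[1,4,80,0,0.2],[1,4,105,0,0.2],[1,4,113,0,0.2],[1,4,113,0,0.2],[1,4,113,0,-1],[1,4,113,0,-1],[1,4,113,0,-1],[1,4,113,0,-1],[1,4,113,0,-1],[1,4,113,0,-1],[1,4,113,0,-1]]]' 15; python3 - <<'E'
from bench import r
s=r.read_state();print(s["ee_pos"],s["width"],s["ft_force"],s["grip_force"])
E
```

```text
time: 8.8
ee_pos: [0.5205, -0.0413, 0.0183]
eef_rot: [0.788, 0.616, 0.001, 0.0]
ft_force: [-2.1, 0.2, 7.5]
width: 0.0307
grip_force: 15.1
[ 0.52052489 -0.04128572  0.01829965] 0.030654798644448627 [-2.09418344  0.20599333  7.45349546] 15.050059846885802
```

The pads only overlap the top 6 mm, with some vertical load. I'll regrip about 4 mm lower.

```bash
python3 -m crank '[[[0,0,0,0,0.2],[0,0,0,0,0.2],[0,0,4,0,0.2],[0,0,4,0,0.2],[0,0,4,0,-1],[0,0,4,0,-1],[0,0,4,0,-1],[0,0,4,0,-1],[0,0,4,0,-1],[0,0,4,0,-1]]]' 15; python3 - <<'E'
from bench import r
s=r.read_state();print(s["ee_pos"],s["width"],s["ft_force"],s["grip_force"])
E
```

```text
time: 9.8
ee_pos: [0.52, -0.0414, 0.0136]
eef_rot: [0.788, 0.616, 0.0, -0.0]
ft_force: [-0.2, 0.0, -0.1]
width: 0.031
grip_force: 15.0
[ 0.52002731 -0.04141114  0.01356838] 0.031036130339854626 [-0.21789253  0.02075613 -0.09562278] 14.995234747815687
```

```bash
python3 -m crank '[[[0,0,-40,0,-1],[0,0,-80,0,-1],[40,-13,-110,0,-1],[80,-26,-110,0,-1],[120,-39,-110,0,-1],[160,-52,-110,0,-1],[200,-65,-110,0,-1],[240,-78,-110,0,-1],[265,-86,-110,0,-1],[279,-90,-110,0,-1],[279,-90,-110,0,-1],[279,-90,-110,0,-1],[279,-90,-110,0,-1]]]'; python3 - <<'E'
from bench import r
import pickle,cv2
from h import *
s=r.read_state();p=s["ee_pos"];M=R.from_quat(s["eef_rot"]).as_matrix();print(p,s["width"],s["grip_force"],M.round(3))
c=r.camera("wrist");print("expect px",proj(c,(.4991,.2513,.052),True),c["eye"])
pickle.dump(c,open("w5.pkl","wb"));cv2.imwrite("pics/w5.png",cv2.resize(c["image"][120:270,160:360],(800,600),interpolation=cv2.INTER_CUBIC)[:,:,::-1])
E
```

```text
time: 11.1
ee_pos: [0.5003, 0.2488, 0.1236]
eef_rot: [0.788, 0.615, -0.0, 0.0]
ft_force: [0.2, 0.3, -0.3]
width: 0.0309
grip_force: 15.0
[0.50032782 0.24880742 0.1236058 ] 0.030913330400312168 14.989878911826473 [[ 0.243  0.97   0.   ]
 [ 0.97  -0.243 -0.   ]
 [-0.     0.    -1.   ]]
expect px [254.16991376 192.58519631] [0.51776193 0.31662569 0.28694122]
```

View pics/w5.png

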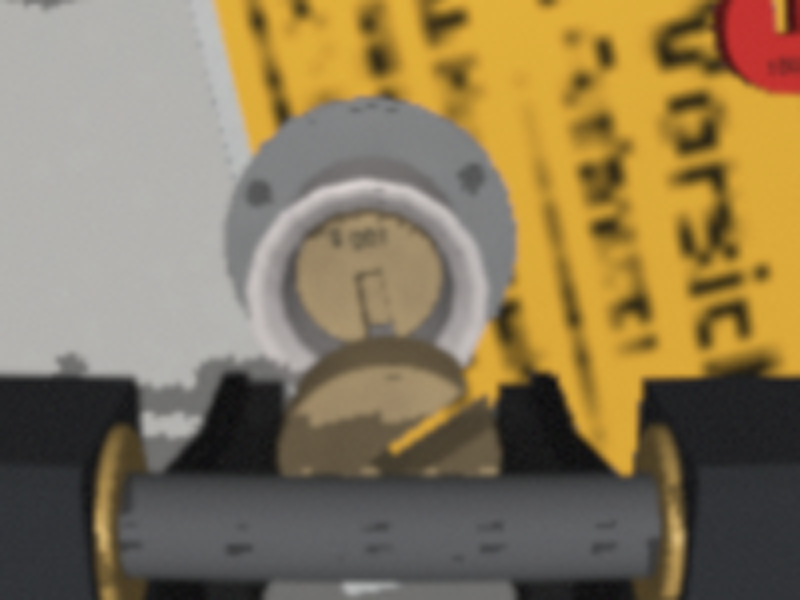

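The rim's outer edge spans x 247–488 with its front at y≈180. The held disc spans x 278–502 with its top front edge at y≈362. I'll compare both with the calibrated projection.

```bash
python3 - <<'E'
from h import *
import pickle
from scipy.optimize import least_squares
c=pickle.load(open("w5.pkl","rb"));p=np.array([.50033,.24881,.1236]);tx=np.array([.243,.97,0]);ty=np.array([.97,-.243,0])
P=lambda q:(proj(c,q,True)-[160,120]+.5)*4
for zt in(.132,.134,.136):
    b=p.copy();b[2]=zt
    print("disc pred: left",P(b-.016*ty),"right",P(b+.016*ty),"front",P(b+.016*tx))
th=np.linspace(0,2*np.pi,90)
def rim(v):
    q=np.array([v[0],v[1],.052]);e=np.array([P(q+.0255*(np.cos(t)*tx+np.sin(t)*ty)) for t in th]);return np.array([e[:,0].min()-247,e[:,0].max()-488,e[:,1].min()-180])
s=least_squares(rim,[.499,.251],diff_step=1e-3,x_scale=.01);print(s.x,s.fun)
d=s.x-p[:2];print("shift tool mm",d@tx[:2]*1e3,d@ty[:2]*1e3)
E
```

```text
disc pred: left [274.55929551 461.97751045] right [498.72772423 461.87837514] front [386.44289917 356.69239461]
disc pred: left [273.29419069 467.76993213] right [499.93596176 467.67218349] front [386.40975155 361.52002207]
disc pred: left [272.00288352 473.68801717] right [501.16926243 473.59178147] front [386.37585378 366.46122481]
[0.4963126  0.24988336] [-2.7953135   2.77513593  0.15607601]
shift tool mm 0.06492693969814978 -4.157702913752856
```

```bash
python3 -m crank '[[[0.5,-4.7,0,0,-1],[0.5,-4.7,20,0,-1],[0.5,-4.7,40,0,-1],[0.5,-4.7,55,0,-1],[0.5,-4.7,64,0,-1],[0.5,-4.7,64,0,-1],[0.5,-4.7,64,0,-1]]]'; python3 - <<'E'
from bench import r
import pickle,cv2
from h import *
s=r.read_state();p=s["ee_pos"];print(p,s["width"],s["grip_force"],s["ft_force"])
c=r.camera("wrist")
pickle.dump(c,open("w6.pkl","wb"));cv2.imwrite("pics/w6.png",cv2.resize(c["image"][160:260,190:330],(784,560),interpolation=cv2.INTER_CUBIC)[:,:,::-1])
E
```

```text
time: 11.85
ee_pos: [0.4956, 0.2527, 0.06]
eef_rot: [0.788, 0.616, 0.0, 0.0]
ft_force: [1.1, -0.3, -0.9]
width: 0.0308
grip_force: 15.0
[0.49564478 0.25265232 0.06001634] 0.03075419173526587 14.989866419342093 [ 1.11764565 -0.27211553 -0.91192046]
```

View pics/w6.png

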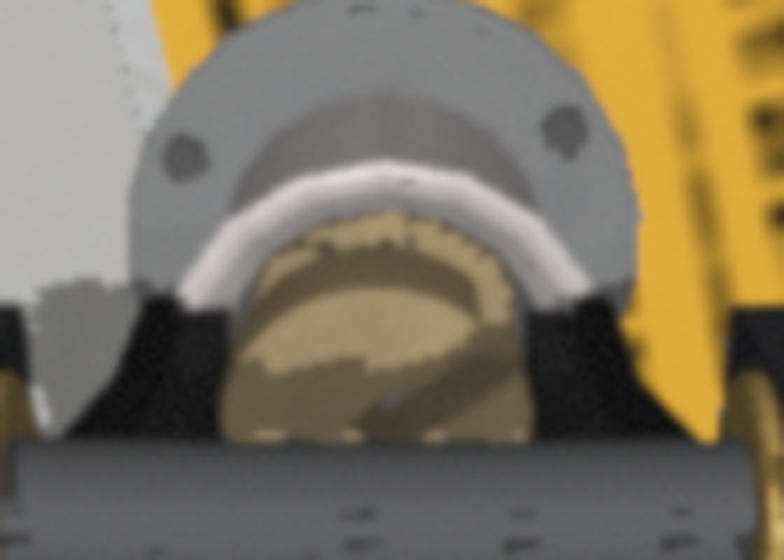

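The disc is centred at x≈378 and the rim at x≈388, with the rim front at y≈163 and the disc's top front edge at y≈290. I'll calculate the remaining offset.

```bash
python3 - <<'E'
from h import *
import pickle
from scipy.optimize import least_squares
c=pickle.load(open("w6.pkl","rb"));p=np.array([.49564,.25265,.0704]);tx=np.array([.243,.97,0]);ty=np.array([.97,-.243,0])
P=lambda q:(proj(c,q,True)-[190,160]+.5)*5.6
print("disc pred",P(p-.016*ty),P(p+.016*ty),P(p+.016*tx), "bottom front",P(p+.016*tx-[0,0,.014]))
b=p.copy();b[2]=.052
for dx in(-2,0,2):
    q=b+dx*1e-3*tx;print(dx,"rim front",P(q+.0255*tx),"flange front",P(q*[1,1,0]+[0,0,.005]+.036*tx),"inner weight front",P(q*[1,1,0]+[0,0,.034]+.016*tx))
for dy in(0,1,2):
    q=b+dy*1e-3*ty;print(dy,"flange L/R",P(q*[1,1,0]+[0,0,.005]-.036*ty),P(q*[1,1,0]+[0,0,.005]+.036*ty))
E
```

```text
disc pred [214.37661079 430.33656611] [531.63117513 430.92041112] [373.14670846 281.9174644 ] bottom front [373.41320774 237.79523397]
-2 rim front [373.5780878  158.18179345] flange front [374.32784769 -10.68898385] inner weight front [373.744903   195.85187312]
0 rim front [373.60288993 140.02991101] flange front [374.35139715 -25.55450797] inner weight front [373.76706494 179.63483955]
2 rim front [373.62814815 121.77496213] flange front [374.37519693 -40.46133197] inner weight front [373.78958804 163.32743431]
0 flange L/R [114.66197574 232.6240411 ] [633.35997137 233.53254345]
1 flange L/R [121.75254468 232.67317951] [640.44584429 233.50724304]
2 flange L/R [128.85240808 232.72135615] [647.52206718 233.48095584]
```

I need to shift by (-1.6, +0.9) mm, lower to about 0.055 m, and release.

```bash
python3 -m crank '[[[-1.6,0.9,0,0,-1],[-1.6,0.9,3,0,-1],[-1.6,0.9,5,0,-1],[-1.6,0.9,5,0,-1],[-1.6,0.9,5,0,-1]]]'; python3 -c '
from bench import r
s=r.read_state();print(s["ee_pos"],s["ft_force"],s["width"])'
```

```text
time: 12.4
ee_pos: [0.4958, 0.2509, 0.0545]
eef_rot: [0.788, 0.616, -0.0, -0.0]
ft_force: [-0.2, -0.2, -0.5]
width: 0.0308
grip_force: 15.0
[0.49578271 0.25090346 0.05451198] [-0.23574337 -0.15198319 -0.45803002] 0.030810219300201922
```

```bash
python3 -m crank '[[[0,0,0,0,0.2],[0,0,0,0,0.2],[0,0,0,0,0.2],[0,0,0,0,0.2],[0,0,-40,0,0.2],[-30,0,-80,0,0.2],[-70,0,-100,0,0.2],[-80,0,-100,0,0.2],[-80,0,-100,0,0.2]]]'; python3 - <<'E'
from bench import r
import cv2,numpy as np
from h import *
s=r.read_state();print(s["ee_pos"],s["width"])
c=r.camera("wrist");k=r.camera("scene");t=r.camera("top")
P=proj(c,(.4958,.2509,.05),True);print(P,proj(k,(.4958,.2509,.05)))
x,y=P.astype(int);y=max(y,45);o=np.zeros((600,800,3),np.uint8)
o[:450,:450]=cv2.resize(c["image"][y-45:y+45,x-45:x+45],(450,450),interpolation=cv2.INTER_CUBIC)
x,y=proj(k,(.4958,.2509,.05)).astype(int)
o[:340,455:795]=cv2.resize(k["image"][y-25:y+25,x-25:x+25],(340,340),interpolation=cv2.INTER_CUBIC)
o[345:595,455:795]=cv2.resize(t["image"][190:280,280:402],(340,250),interpolation=cv2.INTER_CUBIC)
cv2.imwrite("pics/w7.png",o[:,:,::-1])
E
```

```text
time: 13.3
ee_pos: [0.4767, 0.172, 0.155]
eef_rot: [0.788, 0.615, 0.001, -0.0]
ft_force: [0.1, 0.4, -0.3]
width: 0.0519
grip_force: 0.0
[0.47665673 0.17203477 0.1550098 ] 0.05186401615272599
[255.67659448  96.8453668 ] [191.13755852 191.70001986]
```

View pics/w7.png

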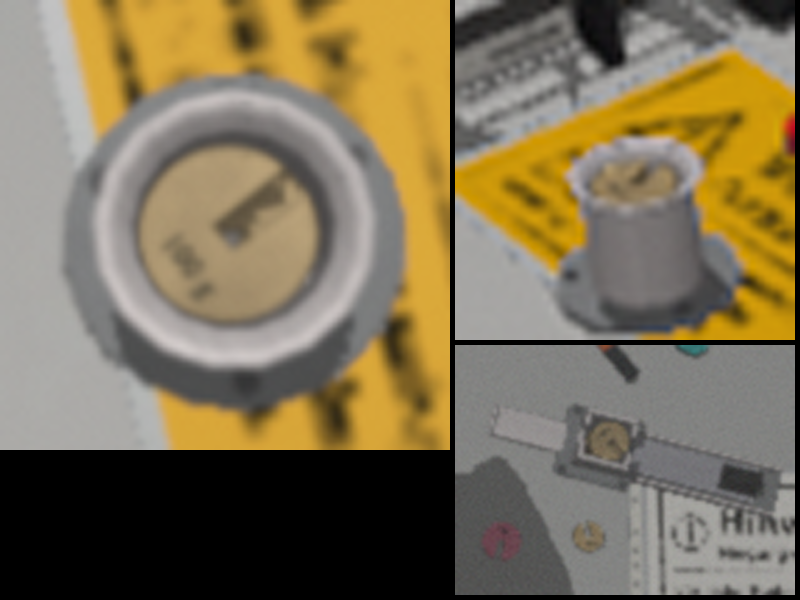

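The disc lies flat in the cup at crop (230,234), with its slot pointing up and to the right as it was on the sill. The sill is empty, the slide is back, and the bystanders are in place.

```bash
python3 -c '
from bench import r
print(r.close_job())'
```

```text
the job is handed in; nothing more can be done
None
```

The slide was pushed fully in and drawn fully back, the rest of the stack dropped, and the weight that came out lies flat in the load cup on the other two; the job was handed in at about 13.5 s.

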